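# Clear the lantern off the card box and hold its lid up

## Task

Lift the orange lantern off the lid of the card box and set it down upright, without dropping it, wholly on the cork coaster and let go of it. Then lift the lid (it has a wooden handle), keeping it level, and hold it still and level about 10 cm above the box's rim, straight above the box and turned as the box is, so that a colleague can reach the cards: keep it there for at least three seconds and finish while still holding it. Leave everything else where it stands.

Things in the scene. Friction and masses are not known exactly. Their poses are not given: they have to be found in the camera images.
- box: open wooden card box, 150 (x) x 220 (y) mm and 75 mm high, walls 6 mm, coloured card sets inside; fixed to the table. Origin at the centre of its underside, z up; it may be turned any way about the vertical.
- lid: blue lid, loose, 156 (x) x 226 (y) x 10 mm, 0.25 to 0.5 kg, balanced about its centre. Origin at the centre of its underside, which rests on the box's rim; a plug 8 mm deep below it sits in the box with 3 mm play all round. Axes as the box's: x short side, y long side, z up. At the start the lantern stands on it, about 70 mm from its centre along +y.
- lid_handle (a point): centre of the dark wooden bar handle in the middle of the lid, 42 mm above the lid's origin; axes as the lid's. The bar is 90 mm long along x, 16 mm thick along y, 14 mm high, on two posts 14 mm wide, 38 mm either side of the middle; its underside is 25 mm above the lid's top face.
- lantern: orange and white battery lantern, round, 64 mm across, 95 mm high to its cap and 142 mm to the top of its handle, 0.25 to 0.5 kg. Origin at the centre of its underside, z up, x across the handle bar.
- lantern_handle (a point): centre of the bar of the lantern's rigid black handle, 135 mm above the lantern's origin; axes as the lantern's. The bar runs 58 mm along y, is 12 mm thick along x and 14 mm high, on two posts 10 (x) x 6 (y) mm centred 26 mm either side of the middle; 33 mm free between its underside and the cap.
- coaster: round cork coaster, 110 mm across, 4 mm thick, fixed, flat on the table to one side of the box (left or right). Origin at the centre of its underside.
- pencil_cup: bystander: blue ceramic cup, 76 mm across and 95 mm high, with coloured pencils standing up to 155 mm; origin at the centre of its underside
- mug: bystander: white mug, 80 mm across, 95 mm high; origin at the centre of its underside
- stapler: bystander: red and black stapler, 140 mm long, 55 mm high; origin at the centre of its underside
- date_stamp: bystander: steel date stamp with a dark wooden knob, 45 x 35 mm, 92 mm high; origin at the centre of its underside
- book_stack: bystander: stack of three books, 210 x 150 mm, 68 mm high; origin at the centre of its underside
- tape: bystander: grey tape dispenser with a clear roll, 130 x 55 mm, 98 mm high; origin at the centre of its underside

How it is judged:
On the way, in this order (a step that is already met when the one before it is completed fails the run):
1. the lantern stands upright on the coaster, let go, with the lid still on the box (horizontal distance between lantern and coaster below 0.026 m and z of lantern in the frame of coaster below 0.01 m and angle between lantern's own z axis and vertical below 0.1 rad and linear speed of lantern below 0.03 m/s and contact force between the fingers and lantern below 0.1 N and distance of lid from where it was at the start of the episode below 0.02 m), for 0.2 s.
2. the lid is held still and level above the box, the lantern on its coaster (z of lid in the frame of box between 0.14 and 0.215 m and horizontal distance between lid and box below 0.04 m and angle between the x axis of lid and the x axis of box, either way round below 0.3 rad and angle between lid's own z axis and vertical below 0.105 rad and linear speed of each of lid, lantern below 0.03 m/s and angular speed of lid below 0.25 rad/s and contact force between the fingers and lid above 1 N and contact force between lid and box below 0.1 N and contact force between each of lid, the fingers and lantern below 0.1 N and contact force between lid and pencil_cup below 0.1 N and contact force between lid and mug below 0.1 N and contact force between lid and stapler below 0.1 N and contact force between lid and date_stamp below 0.1 N and contact force between lid and book_stack below 0.1 N and contact force between lid and tape below 0.1 N and horizontal distance between lantern and coaster below 0.026 m and z of lantern in the frame of coaster below 0.01 m and angle between lantern's own z axis and vertical below 0.1 rad), for 2 s.
At the end, for the whole second after the job is handed in: Lid in the fingers, 65-140 mm above the rim, within 40 mm and 0.3 rad of the box's centre and heading (either way round), tilt under 0.105 rad, under 0.03 m/s and 0.25 rad/s, touching nothing else, for 2 s before too. Lantern upright, untouched on the coaster, within 26 mm of its centre (all of step 2); the arm keeps its last pose, push and grip.
It fails at once if the lid is lifted while the lantern still stands on it (z of lid in the frame of box above 0.087 m and contact force between lid and lantern above 0.2 N).
It fails at once if the lid is tilted by more than 0.25 rad (angle between lid's own z axis and vertical above 0.25 rad).
It fails at once if the lantern is tipped by more than 0.5 rad (angle between lantern's own z axis and vertical above 0.5 rad).
It fails at once if the lantern is dropped (moves faster than 0.45 m/s with no finger on it) (linear speed of lantern above 0.45 m/s and contact force between the fingers and lantern below 0.1 N).
It fails at once if a bystander is moved by more than 30 mm (distance of any of pencil_cup, mug, stapler, date_stamp, book_stack, tape from where it was at the start of the episode above 0.03 m).
It also fails if it takes over 64 s, if anything falls off the work surface, if the arm or the gripper's body presses on something with over 40 N, if the wrist force passes 120 N, or if a joint passes its speed limit or range.

## Robot

A 7-joint arm with a two-finger parallel gripper is mounted at the origin on the work surface. World frame = base frame: x ahead of the robot, y to its left, z up, the work surface at z = 0. Lengths are in m, angles in rad, forces in N, time in s.
With the tool pointing down it reaches from about 0.4 to 0.9 m from the base axis. Payload 5.5 kg.
Tool frame: the origin (TCP) lies on the centre line of the jaws, within the pads' length; the fingertips stand 25 mm ahead of it and the grasp point (between the pads) lies 6 mm ahead of it (tcp_to_tips is the distance from the TCP to the fingertips, in m); z points along the fingers, y is the line along which they close (so a half turn about z gives the same grasp; the last joint's range is limited). The gripper opens to 85 mm and grips with 20 to 120 N. Pads are 22 mm wide; open, the fingers measure 114 mm over their backs; the gripper's body (76 mm by 85 mm) begins 54 mm behind the grasp point. The pads swing forward as they close: fully open they stand 13 mm farther back than shut.
Start: joints at [1.504, 0.501, -0.427, 1.55, 0.221, 1.138, -0.21], TCP at [0.211, -0.615, 0.256] pointing down, gripper open.
Joint ranges: [-2.88, 2.88], [-0.31, 2.03], [-1.54, 1.56], [0.2, 2.42], [-1.41, 4.55], [0.19, 2.02], [-2.57, 2.57]. Speed limits (rad/s): [2.57, 2.57, 3.14, 3.14, 3.14, 3.14, 3.14].

## Interface

Orientations are given as a rotation vector (axis times angle).
In Python, from cell import sense, grab_frame, hand_in, spot_in, outline_of, pinpoint, tcp_to_tips gives the robot as it stands.
- The arm moves only by the tool play_rows, never from a script. Its argument "moves" is a list that holds one entry, the list of rows, each a list of 5 numbers: the shift along the tool's x, y, z in cm, then the turn about the tool's z in degrees, then the opening, from 0 (shut) to 1 (fully open). A call has 1 to 10 rows; each row is the pose to reach, as a shift and turn from the pose commanded when the call began, along the tool's axes at that moment; what a row does not reach only later rows make up. A row lasts 1/10 s, in which the tool goes at most 50 mm and 8.59 degrees, less where a joint would pass 70% of its speed; a pose out of reach is approached as far as the arm can. A call with a gripper value outside its range is refused whole. The fingers move at their own pace and stop on an object; "squeeze" is the grip in N (left out, the last holds). Time passes only in rows, so rows that repeat a pose let the fingers close. It gives the time, the measured TCP pose, the force, the opening and the grip force at its end, in the units of the state.
- sense(): the state, without advancing time (a new reading comes with each control period).
- grab_frame(name): name is "side" or "top" or "wrist"; returns a dict with "frame" (384x512x3 uint8, red, green, blue), "camera_matrix" (3x3 intrinsics, pixels), "rvec" (rotation vector, rad) and "tvec" (3), from world to camera coordinates, as OpenCV has them. Camera axes: x right, y down, z forward; pixel columns grow to the right and rows downward; lengths in m; the calibration is good to about 2 mm. The wrist camera is an equidistant fisheye: a pixel r from the principal point sees the ray r / f radians off the axis. A picture is of the moment at which its call begins. There is no depth.
- hand_in(): hands the job in; it is judged then, once.
Trained networks look in a picture, given as the dict that the camera call returned (one of the last four; its "shot" number tells which), for a name from the list of things; names that differ only in an ending like _2 or _b are one class to them, and where a whole thing is asked for, a point or a joint stands for the part that bears it (a point fixed in the world has none). Each returns a list of dicts, best first, with "p" (0 to 1); they miss things now and then, are a little off and sometimes report something else, mostly with a low value. They report only what shows in the picture. A call takes as long as a camera call.
- spot_in(picture, name): "extent" ([left, top, right, bottom] in pixels, round what is visible of it).
- outline_of(picture, name): "mask" (384x512 bool, what is visible of it) and "extent" ([left, top, right, bottom] in pixels, round what is visible of it).
- pinpoint(picture, name): "position" ([column, row] in pixels: a listed point, or the origin of a listed thing).
The state is a dict: "clock": time; "joints": joint angles; "qd": joint speeds; "effort": joint torques, N m; "eef_pos": TCP position; "eef_rot": TCP orientation; "force": force on the tool from outside, world axes, zero at the start; "wrist_torque": the same for the moment, N m; "opening": opening from 0.0 (shut) to 1.0 (fully open); "grip_force": force on a finger pad.
Only numpy, scipy, OpenCV 4.12 (cv2) and the standard library are available. Lean on these libraries where they do the work, as an engineer would, in place of code of your own. Each camera call takes 0.05 s, during which the arm holds its last target. There are 200 camera calls.

## Working session

There is one attempt and no reset: what is moved stays moved. The work goes in short steps, Python scripts to look and compute and a tool call to move; the robot and the scene stay as the last step left them, time stands still between calls to the robot, and variables do not carry over. Pictures are saved under pics/ and viewed, at most 10 in all, crops included, and the job is handed in when it is done.

Besides the shell and the picture viewer there is one more tool, called after "Emit:" in YAML: its name, and indented under it one key for each argument. play_rows: Moves the arm, as the interface text tells. Its arguments: {"type":"object","properties":{"moves":{"type":"array"},"squeeze":{"type":"number"}},"required":["moves"]}

```bash
ls; mkdir -p pics; cat > h.py <<'E'
import numpy as np, cv2
from cell import *
from scipy.spatial.transform import Rotation as R
def ray(f,uv):
    K=np.array(f["camera_matrix"]);M=R.from_rotvec(np.ravel(f["rvec"])).as_matrix();t=np.ravel(f["tvec"])
    return -M.T@t, M, K
def dirn(f,uv,fish=False):
    c,M,K=ray(f,uv);x=(uv[0]-K[0,2])/K[0,0];y=(uv[1]-K[1,2])/K[1,1]
    if fish:
        r=np.hypot(x,y);s=np.sin(r)/r if r>1e-9 else 1;d=np.array([x*s,y*s,np.cos(r)])
    else: d=np.array([x,y,1.])
    d=M.T@d;return c,d/np.linalg.norm(d)
def at_z(f,uv,z,fish=False):
    c,d=dirn(f,uv,fish);return c+d*(z-c[2])/d[2]
def tri(L):
    A=np.zeros((3,3));b=np.zeros(3)
    for c,d in L:
        P=np.eye(3)-np.outer(d,d);A+=P;b+=P@c
    return np.linalg.solve(A,b)
def save(f,n): cv2.imwrite(f"pics/{n}.png",f["frame"][...,::-1])
def tool(p):
    s=sense();return R.from_rotvec(s["eef_rot"]).inv().apply(np.array(p)-s["eef_pos"])*100
E
python3 - <<'E'
from h import *
np.set_printoptions(precision=3,suppress=True)
F={n:grab_frame(n) for n in("side","top")}
for n in F: save(F[n],n+"0")
cv2.imwrite("pics/both.png",cv2.resize(np.vstack([F["side"]["frame"],F["top"]["frame"]])[...,::-1],None,fx=.78,fy=.78))
for o in["lid","lid_handle","lantern","lantern_handle","coaster","box","pencil_cup","mug","stapler","date_stamp","book_stack","tape"]:
    L=[]
    for n in F:
        r=pinpoint(F[n],o)
        if r: print(o,n,[(np.round(q["position"]),round(q["p"],2)) for q in r[:2]]); L.append(dirn(F[n],r[0]["position"]))
    if len(L)==2: print("   ",tri(L))
    elif L: print("   z0",L[0][0]-L[0][1]*L[0][0][2]/L[0][1][2])
s=sense();print(R.from_rotvec(s["eef_rot"]).as_matrix(),s["eef_pos"],tcp_to_tips)
E
```

```text
pics
lid side [(array([228., 192.]), 0.89)]
   z0 [ 0.627 -0.07   0.   ]
lid_handle side [(array([224., 181.]), 0.76)]
lid_handle top [(array([250., 156.]), 0.71), (array([372., 218.]), 0.35)]
    [ 0.575 -0.008  0.115]
lantern side [(array([213., 200.]), 0.63)]
lantern top [(array([238., 158.]), 0.79), (array([176., 201.]), 0.7)]
    [0.577 0.04  0.067]
lantern_handle side [(array([212., 168.]), 0.57)]
lantern_handle top [(array([231., 155.]), 0.88), (array([249., 155.]), 0.62)]
    [0.564 0.055 0.214]
coaster side [(array([196., 286.]), 0.98)]
coaster top [(array([175., 200.]), 0.69)]
    [ 0.427  0.28  -0.005]
box side [(array([226., 207.]), 0.68)]
   z0 [ 0.575 -0.008  0.   ]
pencil_cup side [(array([303., 174.]), 0.88)]
pencil_cup top [(array([329., 185.]), 0.94)]
    [ 0.471 -0.299  0.015]
mug side [(array([105., 279.]), 0.96), (array([351., 203.]), 0.44)]
mug top [(array([135., 147.]), 0.91)]
    [0.634 0.431 0.009]
stapler side [(array([352., 170.]), 0.86)]
stapler top [(array([371., 218.]), 0.92), (array([381., 152.]), 0.53)]
    [ 0.349 -0.449  0.005]
date_stamp side [(array([157., 313.]), 0.89)]
date_stamp top [(array([139., 198.]), 0.74)]
    [0.437 0.412 0.01 ]
book_stack side [(array([308., 141.]), 0.97)]
book_stack top [(array([382., 148.]), 0.68)]
    [ 0.605 -0.513 -0.015]
tape side [(array([353., 203.]), 0.84)]
tape top [(array([328., 240.]), 0.59)]
    [ 0.264 -0.292  0.004]
[[ 0.946  0.324  0.   ]
 [ 0.324 -0.946  0.   ]
 [ 0.    -0.    -1.   ]] [ 0.211 -0.615  0.256] 0.025
```

View pics/both.png

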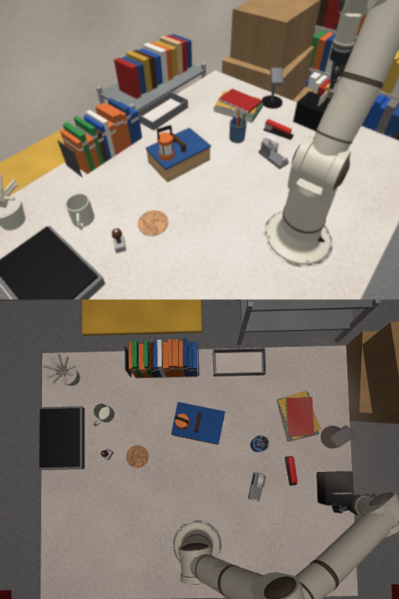

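The two views show the lantern on the left (+y) half of the blue lid. The coaster lies to the left at about (0.43, 0.28), and the area around the lantern is free. Next I go above the box for a close look.

Emit:
play_rows:
  moves:
    - [[0,0,-5,0,1],[0,0,-10,0,1],[4,-4,-14,0,1],[8,-8,-14,0,1],[11,-11,-14,0,1],[14.5,-14.5,-14,0,1],[18,-18,-14,0,1],[21.5,-21.5,-14,0,1],[25,-25,-14,0,1],[28,-28,-14,0,1]]

```text
clock: 2.3
eef_pos: [0.3828, -0.2626, 0.3967]
eef_rot: [3.098, 0.515, 0.0]
force: [1.8, -0.1, 0.5]
opening: 1.003
grip_force: 0.0
```

Emit:
play_rows:
  moves:
    - [[3.5,-3.5,0,0,1],[7,-7,0,0,1],[10.5,-10.5,0,0,1],[14,-14,0,0,1],[17.5,-17.5,0,0,1],[20,-20,0,0,1],[21.5,-21.5,0,0,1],[22,-22,0,0,1],[22,-22,0,0,1],[22,-22,0,0,1]]

```text
clock: 3.3
eef_pos: [0.5188, 0.0133, 0.3961]
eef_rot: [3.099, 0.513, -0.001]
force: [-0.3, -1.1, 0.5]
opening: 0.998
grip_force: 0.0
```

```bash
cat > look.py <<'E'
from h import *
np.set_printoptions(precision=4,suppress=True)
s=sense();print(s["clock"],s["eef_pos"],s["joints"],s["force"],s["opening"],s["grip_force"])
f=grab_frame("wrist")
import sys
save(f,sys.argv[1])
for o,z in[("lid",.075),("box",0),("lid_handle",.117),("lantern",.085),("lantern_handle",.22),("coaster",0)]:
    for q in pinpoint(f,o)[:2]: print(o,np.round(q["position"]),round(q["p"],2),at_z(f,q["position"],z,True))
for o,z in[("lid",.085),("coaster",.004),("lid_handle",.124),("lantern_handle",.22)]:
    r=outline_of(f,o)
    if r:
        v,u=np.nonzero(r[0]["mask"]);P=np.array([at_z(f,(a,b),z,True)[:2] for a,b in zip(u,v)])
        b=cv2.minAreaRect((P*1000).astype(np.float32));print(o,r[0]["p"],"rect mm",np.round(b[0]),np.round(b[1]),round(b[2],1),"corners",cv2.boxPoints(b).round().tolist())
E
python3 look.py w1
```

```text
3.3 [0.5188 0.0133 0.3961] [ 0.7447  0.2227 -0.9599  1.6755  0.1877  1.3416 -1.4892] [-0.3259 -1.0932  0.5416] 0.9977339374818355 0.0
lid [286. 125.] 0.95 [ 0.574  -0.0194  0.075 ]
lid [ 48. 130.] 0.68 [0.4534 0.3669 0.075 ]
lid_handle [284. 128.] 0.88 [ 0.572  -0.0129  0.117 ]
lantern [238. 111.] 0.95 [0.5713 0.0544 0.085 ]
lantern_handle [232. 116.] 0.92 [0.5716 0.0537 0.22  ]
lantern_handle [66. 32.] 0.48 [0.6141 0.2642 0.22  ]
coaster [104. 149.] 0.78 [0.4275 0.2822 0.    ]
coaster [ 48. 123.] 0.67 [0.4438 0.4274 0.    ]
lid 0.81 rect mm [573. -17.] [227. 156.] 77.4 corners [[472.0, -111.0], [625.0, -145.0], [674.0, 77.0], [521.0, 111.0]]
coaster 0.62 rect mm [427. 280.] [107. 110.] 14.4 corners [[361.0, 320.0], [389.0, 214.0], [492.0, 240.0], [465.0, 346.0]]
lid_handle 0.7 rect mm [575. -12.] [204. 141.] 77.4 corners [[484.0, -96.0], [622.0, -127.0], [666.0, 73.0], [528.0, 103.0]]
lantern_handle 0.73 rect mm [574.  51.] [55. 53.] 21.2 corners [[539.0, 66.0], [558.0, 16.0], [609.0, 36.0], [590.0, 86.0]]
```

View pics/w1.png

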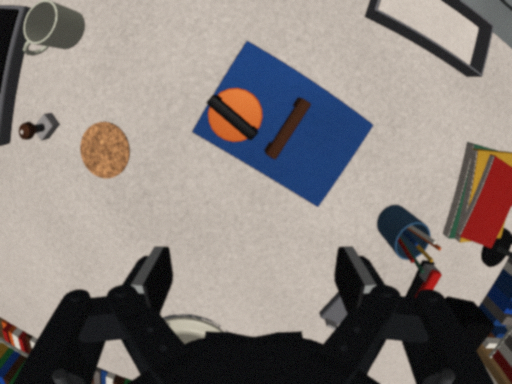

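The wrist view shows the lid clearly; its measured size, 227x156 mm, matches the given 226x156. The lantern bar runs from about (212,99) to (254,134) px and the lid handle from (272,154) to (304,101). I now measure both bars.

```bash
cat > bars.py <<'E'
from h import *
import sys
def bar(f,win,z,thr=75):
    x0,y0,x1,y1=win;im=f["frame"][y0:y1,x0:x1].astype(int)
    m=((im.max(2)<thr)).astype(np.uint8)
    n,l,st,_=cv2.connectedComponentsWithStats(m);k=1+np.argmax(st[1:,4]);v,u=np.nonzero(l==k)
    P=np.array([at_z(f,(a+x0,b+y0),z,True)[:2] for a,b in zip(u,v)])
    b=cv2.minAreaRect((P*1000).astype(np.float32));e=np.linalg.svd(P-P.mean(0))[2][0]
    print(len(u),"mean",P.mean(0).round(4),"rect",np.round(b[0]),np.round(b[1]),"dir deg",np.degrees(np.arctan2(e[1],e[0])).round(1)%180)
E
python3 - <<'E'
from bars import *
f=grab_frame("wrist")
bar(f,(195,80,262,145),.227,60); bar(f,(262,85,315,165),.124,95)
s=sense();M=R.from_rotvec(s["eef_rot"]).as_matrix();print("tool y deg",np.degrees(np.arctan2(M[1,1],M[0,1])))
print(R.from_matrix(M).as_matrix().round(3))
E
```

```text
627 mean [0.5716 0.0524] rect [572.  52.] [56. 12.] dir deg 67.3
1018 mean [ 0.573  -0.0154] rect [573. -14.] [22. 91.] dir deg 167.2
tool y deg -71.10593667725264
[[ 0.946  0.324  0.   ]
 [ 0.324 -0.946 -0.   ]
 [ 0.     0.    -1.   ]]
```

Emit:
play_rows:
  moves:
    - [[1,-0.5,2,-8,1],[2.5,-1,4,-16,1],[4,-1.5,6,-24,1],[5.5,-2,7,-32,1],[6.3,-2,7.6,-40,1],[6.3,-2,7.6,-48.4,1],[6.3,-2,7.6,-48.4,1],[6.3,-2,7.6,-48.4,1]]
  squeeze: 60

```text
clock: 4.7
eef_pos: [0.5722, 0.0541, 0.3202]
eef_rot: [-2.618, -1.735, -0.0]
force: [0.1, -0.8, -0.6]
opening: 1.001
grip_force: 0.0
```

```bash
python3 - <<'E'
from h import *
f=grab_frame("wrist");save(f,"w2");s=sense();print(s["eef_pos"],s["joints"])
print(tool((.572,.052,.226)))
for o in("lantern_handle",):
    for q in pinpoint(f,o)[:2]: print(q["position"],q["p"],at_z(f,q["position"],.22,True))
E
```

```text
[0.57220636 0.05402891 0.32042268] [ 0.65736825  0.47385701 -1.07655337  1.65608279  0.43340668  1.27490253
 -0.9029081 ]
[-0.19574729  0.05910818  9.44225623]
[249.0, 205.0] 0.79 [0.56893612 0.05447319 0.22      ]
```

View pics/w2.png

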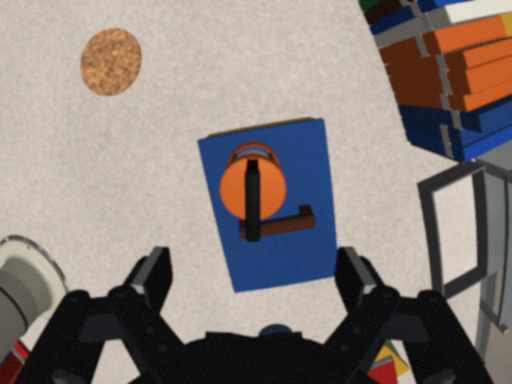

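The lantern bar at col 253 (rows 160-240) stands vertical in the picture, midway between the fingers, so it is aligned. I descend and grip.

Emit:
play_rows:
  moves:
    - [[-0.2,0,3,0,1],[-0.2,0,6,0,1],[-0.2,0,8,0,1],[-0.2,0,9.4,0,1],[-0.2,0,9.4,0,1],[-0.2,0,9.4,0,0.5],[-0.2,0,9.4,0,0],[-0.2,0,9.4,0,0],[-0.2,0,9.4,0,0],[-0.2,0,9.4,0,0]]
  squeeze: 60

```text
clock: 5.8
eef_pos: [0.5716, 0.0523, 0.2268]
eef_rot: [2.615, 1.74, 0.001]
force: [0.4, -0.7, 0.6]
opening: 0.142
grip_force: 0.6
```

Emit:
play_rows:
  moves:
    - [[0,0,0,0,0],[0,0,0,0,0],[0,0,0,0,0]]

```text
clock: 6.1
eef_pos: [0.5714, 0.0526, 0.2268]
eef_rot: [2.615, 1.741, 0.0]
force: [-2.6, -1.0, 6.2]
opening: 0.126
grip_force: 59.6
```

Emit:
play_rows:
  moves:
    - [[0,0,-0.3,0,0],[0,0,-0.8,0,0],[0,0,-1.5,0,0],[0,0,-2.5,0,0],[0,0,-3.5,0,0],[0,0,-4.5,0,0],[0,0,-5,0,0],[0,0,-5,0,0]]

```text
clock: 6.9
eef_pos: [0.572, 0.0525, 0.2775]
eef_rot: [2.614, 1.74, 0.003]
force: [1.0, -0.8, -3.9]
opening: 0.126
grip_force: 58.5
```

Emit:
play_rows:
  moves:
    - [[0.3,-0.4,0,0,0],[1,-1.4,0,0,0],[2.1,-3,0,0,0],[3.5,-5,0,0,0],[5,-7.1,0,0,0],[6.5,-9.3,0,0,0],[8,-11.4,0,0,0],[9.5,-13.6,0,0,0],[11,-15.7,0,0,0],[12.3,-17.5,0,0,0]]

```text
clock: 7.9
eef_pos: [0.4545, 0.236, 0.2763]
eef_rot: [-2.612, -1.745, 0.001]
force: [-0.1, 0.2, -5.0]
opening: 0.126
grip_force: 58.5
```

Emit:
play_rows:
  moves:
    - [[1.2,-1.7,0,0,0],[2,-2.9,0,0,0],[2.6,-3.7,0,0,0],[2.9,-4.2,0,0,0],[3.1,-4.5,0,0,0],[3.1,-4.5,0,0,0],[3.1,-4.5,0,0,0],[3.1,-4.5,0,0,0]]

```text
clock: 8.7
eef_pos: [0.4285, 0.2785, 0.2762]
eef_rot: [2.616, 1.739, -0.0]
force: [0.5, -0.7, -4.5]
opening: 0.127
grip_force: 58.5
```

```bash
python3 - <<'E'
from h import *
s=sense();print(s["eef_pos"],s["joints"],s["force"],s["grip_force"])
f=grab_frame("wrist");g=grab_frame("side");h=grab_frame("top")
cv2.imwrite("pics/c.png",np.hstack([f["frame"][...,::-1],g["frame"][...,::-1]])[:, :, :][::1])
cv2.imwrite("pics/c.png",np.hstack([cv2.resize(f["frame"],(400,300)),cv2.resize(g["frame"][130:330,100:366],(400,300))])[...,::-1])
print(h["frame"].shape)
for n,q,fi in(("w",f,1),("s",g,0),("t",h,0)):
  for o,z in(("coaster",0),("lantern_handle",.27),("lantern",.135)):
    r=pinpoint(q,o)
    if r: print(n,o,r[0]["p"],at_z(q,r[0]["position"],z,fi))
  r=outline_of(q,"coaster")
  if r:
    v,u=np.nonzero(r[0]["mask"]);P=np.array([at_z(q,(a,b),.004,fi)[:2] for a,b in zip(u,v)]);print(n,"mask",P.min(0),P.max(0))
E
```

```text
[0.4284955  0.27852633 0.27619011] [ 0.28676729  0.39987211 -1.1305057   1.85830369  0.39869841  1.13725202
 -1.38420835] [ 0.47810619 -0.66322804 -4.48632991] 58.52530002593994
(384, 512, 3)
w coaster 0.96 [0.4231237  0.28265226 0.        ]
w lantern_handle 0.81 [0.42801232 0.2795693  0.27      ]
w lantern 0.71 [0.42802785 0.28048977 0.135     ]
w mask [0.37288781 0.24183821] [0.47955108 0.33521567]
s coaster 0.77 [0.42437932 0.28778083 0.        ]
s lantern_handle 0.65 [0.41594331 0.28199454 0.27      ]
s lantern 0.91 [0.4214706  0.27761196 0.135     ]
s mask [0.36959292 0.22542002] [0.47965967 0.3368671 ]
t coaster 0.64 [0.42428824 0.29027451 0.        ]
t lantern_handle 0.4 [0.42732906 0.28717938 0.27      ]
t lantern 0.5 [0.41757399 0.26430484 0.135     ]
t mask [0.40817765 0.22782143] [0.47728906 0.291792  ]
```

View pics/c.png

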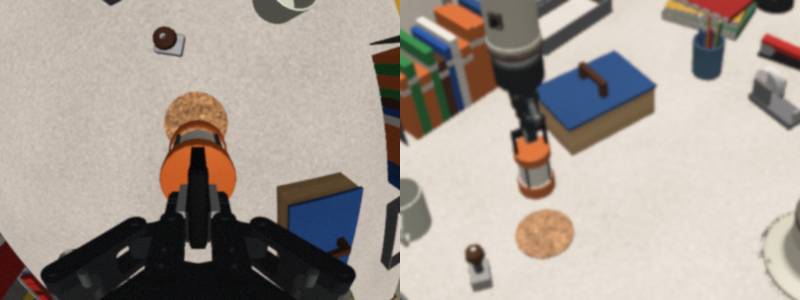

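The wrist and side views show the lantern upright in the grip. Its base is about 13 cm above the coaster and nearly concentric with it. I lower it.

Emit:
play_rows:
  moves:
    - [[0.1,-0.2,1,0,0],[0.1,-0.4,3,0,0],[0.1,-0.4,5,0,0],[0.1,-0.4,7,0,0],[0.1,-0.4,9,0,0],[0.1,-0.4,10.5,0,0],[0.1,-0.4,11.5,0,0],[0.1,-0.4,12.2,0,0],[0.1,-0.4,12.6,0,0],[0.1,-0.4,12.6,0,0]]

```text
clock: 10.45
eef_pos: [0.4247, 0.2818, 0.1502]
eef_rot: [-2.615, -1.741, 0.0]
force: [0.2, 0.5, -4.3]
opening: 0.126
grip_force: 58.5
```

Emit:
play_rows:
  moves:
    - [[0,0,0.1,0,0],[0,0,0.2,0,0],[0,0,0.3,0,0],[0,0,0.35,0,0],[0,0,0.35,0,0]]

```text
clock: 10.95
eef_pos: [0.4247, 0.2817, 0.1469]
eef_rot: [2.615, 1.741, 0.0]
force: [-0.0, -0.5, -4.2]
opening: 0.132
grip_force: 58.6
```

Emit:
play_rows:
  moves:
    - [[0,0,0.05,0,0],[0,0,0.1,0,0],[0,0,0.15,0,0],[0,0,0.15,0,0]]

```text
clock: 11.35
eef_pos: [0.4247, 0.282, 0.1458]
eef_rot: [2.615, 1.741, 0.001]
force: [-1.9, -0.7, 1.9]
opening: 0.126
grip_force: 59.4
```

It has made contact, so I release it slowly and go up.

Emit:
play_rows:
  moves:
    - [[0,0,0,0,0.2],[0,0,0,0,0.4],[0,0,0,0,0.6],[0,0,0,0,0.8],[0,0,0,0,0.8],[0,0,0,0,0.8]]

```text
clock: 11.95
eef_pos: [0.4247, 0.2817, 0.1453]
eef_rot: [-2.615, -1.741, -0.0]
force: [-0.2, -0.1, 0.5]
opening: 0.803
grip_force: 0.0
```

Emit:
play_rows:
  moves:
    - [[0,0,-1,0,0.8],[0,0,-3,0,0.8],[0,0,-6,0,0.8],[0,0,-10,0,0.8],[0,0,-13,0,0.8],[0,0,-15,0,0.8],[0,0,-15,0,0.8],[0,0,-15,0,0.8]]

```text
clock: 12.75
eef_pos: [0.4247, 0.2816, 0.2957]
eef_rot: [2.615, 1.74, 0.001]
force: [-0.0, -0.6, -0.3]
opening: 0.796
grip_force: 0.0
```

```bash
python3 - <<'E'
from h import *
from bars import bar
s=sense();print(s["eef_pos"],s["joints"],s["force"],s["grip_force"],s["opening"])
f=grab_frame("wrist");g=grab_frame("side");h=grab_frame("top")
cv2.imwrite("pics/d.png",np.hstack([cv2.resize(f["frame"],(400,300)),cv2.resize(g["frame"][150:330,100:340],(400,300))])[...,::-1])
for n,q,fi in(("w",f,1),("s",g,0),("t",h,0)):
  for o,z in(("coaster",0),("lantern_handle",.139),("lantern",.004),("lid_handle",.117),("lid",.075)):
    r=pinpoint(q,o)
    if r: print(n,o,round(r[0]["p"],2),at_z(q,r[0]["position"],z,fi))
  r=outline_of(q,"lid")
  if r:
    v,u=np.nonzero(r[0]["mask"]);P=np.array([at_z(q,(a,b),.085,fi)[:2] for a,b in zip(u,v)]);print(n,cv2.minAreaRect((P*1000).astype(np.float32)))
print(tool((.573,-.0155,.25)))
E
```

```text
[0.4246799  0.28158522 0.2956546 ] [ 0.30163939  0.37433771 -1.15197666  1.83867473  0.37238417  1.17003118
 -1.37052505] [-0.00383239 -0.55323356 -0.28467946] 0.0 0.7958230641089267
w lantern_handle 0.71 [0.42298466 0.27970605 0.139     ]
w lantern 0.62 [0.42310765 0.28432131 0.004     ]
w ((571.8162841796875, -12.470947265625), (233.71929931640625, 158.76976013183594), 77.09396362304688)
s coaster 0.94 [0.43238567 0.28781343 0.        ]
s lantern_handle 0.68 [0.41753188 0.28227064 0.139     ]
s lantern 0.72 [0.42672027 0.27720431 0.004     ]
s lid_handle 0.93 [ 0.57450869 -0.01230843  0.117     ]
s lid 0.57 [ 0.57105934 -0.01400769  0.075     ]
s ((572.8072509765625, -16.925430297851562), (230.2583465576172, 173.8706817626953), 77.56494140625)
t coaster 0.49 [0.42753772 0.2826702  0.        ]
t lantern_handle 0.56 [0.41739468 0.28066971 0.139     ]
t lantern 0.66 [ 0.34830225 -0.46578896  0.004     ]
t lid_handle 0.6 [ 0.57544751 -0.02121075  0.117     ]
t lid 0.67 [ 0.57751274 -0.02819423  0.075     ]
t ((570.6382446289062, -18.066436767578125), (228.4267120361328, 157.0797119140625), 77.13585662841797)
[-21.69224398  25.15932974   4.53477531]
```

View pics/d.png

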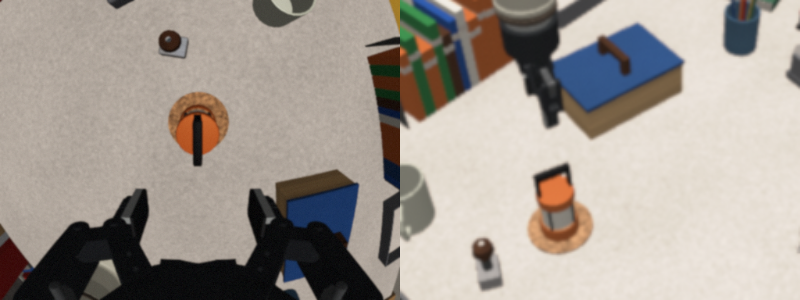

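The lantern stands upright near the middle of the coaster, at about (197,135) in the left panel and (557,205) in the right. The lid has not moved. Next I go to the lid handle, turning the tool by -100°.

Emit:
play_rows:
  moves:
    - [[-1,1,0,-5,0.8],[-3.5,4,0,-12,0.8],[-6,7,0,-20,0.8],[-8.5,10,0,-28,0.8],[-11,13,0,-36,0.8],[-13.5,16,0,-44,0.8],[-16,19,0,-52,0.8],[-18.5,22,1,-60,0.8],[-20.5,24,2,-68,0.8],[-21.7,25.2,2,-76,0.8]]

```text
clock: 14.8
eef_pos: [0.5737, -0.0195, 0.2734]
eef_rot: [-0.987, -2.98, 0.002]
force: [-0.1, 0.7, 0.2]
opening: 0.797
grip_force: 0.0
```

Emit:
play_rows:
  moves:
    - [[0,0,0,-8,0.8],[0,0,0,-16,0.8],[0,0,0,-24,0.8],[0,0,0,-24,0.8],[0,0,0,-24,0.8],[0,0,0,-24,0.8]]

```text
clock: 15.4
eef_pos: [0.5734, -0.0158, 0.2754]
eef_rot: [0.352, 3.122, -0.0]
force: [0.1, 0.4, -0.0]
opening: 0.799
grip_force: 0.0
```

```bash
python3 look.py e; python3 - <<'E'
from h import *
s=sense();M=R.from_rotvec(s["eef_rot"]).as_matrix();print(M.round(3),"tool y deg",np.degrees(np.arctan2(M[1,1],M[0,1])))
print(tool((.573,-.0155,.123)))
E
```

```text
15.4 [ 0.5734 -0.0158  0.2754] [ 0.9183  0.7804 -1.4433  1.7101  0.7904  1.3825  0.6855] [ 0.1417  0.353  -0.0198] 0.7988918699876063 0.0
lid [254. 168.] 0.81 [ 0.5694 -0.0133  0.075 ]
lid_handle [249. 183.] 0.88 [ 0.5731 -0.0192  0.117 ]
lantern [432.  25.] 0.66 [0.4414 0.2254 0.085 ]
lantern_handle [491.   4.] 0.56 [0.448 0.192 0.22 ]
coaster [427.  26.] 0.71 [0.4288 0.2761 0.    ]
lid 0.69 rect mm [573. -17.] [226. 156.] 77.2 corners [[472.0, -110.0], [624.0, -145.0], [674.0, 76.0], [522.0, 110.0]]
coaster 0.88 rect mm [435. 268.] [106.  82.] 34.1 corners [[368.0, 272.0], [414.0, 204.0], [502.0, 264.0], [456.0, 332.0]]
lid_handle 0.56 rect mm [563. -15.] [196. 135.] 77.2 corners [[475.0, -95.0], [607.0, -125.0], [650.0, 66.0], [518.0, 96.0]]
lantern_handle 0.89 rect mm [458. 164.] [ 29. 105.] 8.1 corners [[436.0, 214.0], [451.0, 110.0], [480.0, 114.0], [465.0, 218.0]]
[[-0.975  0.22   0.   ]
 [ 0.22   0.975 -0.   ]
 [-0.    -0.    -1.   ]] tool y deg 77.2888434425177
[3.93595996e-02 1.42234005e-02 1.52333002e+01]
```

View pics/e.png

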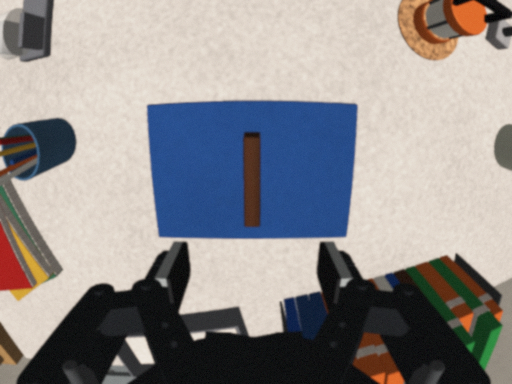

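The handle is vertical at col 252 (rows 132-226), midway between the fingers, so it is aligned with the jaws. Joint 3 is near its limit, so I descend partway and check it.

Emit:
play_rows:
  moves:
    - [[0,0,2,0,0.8],[0,0,4,0,0.8],[0,0,6,0,0.8],[0,0,7,0,0.8],[0,0,7,0,0.8]]

```text
clock: 16.45
eef_pos: [0.5721, -0.0159, 0.2029]
eef_rot: [-0.347, -3.119, 0.0]
force: [-0.2, -0.2, 1.1]
opening: 0.8
grip_force: 0.0
```

```bash
python3 - <<'E'
from h import *
s=sense();print(s["joints"].round(3) if hasattr(s["joints"],"round") else s["joints"],s["eef_pos"],tool((.573,-.0155,.123)))
E
```

```text
[ 0.884  0.846 -1.364  1.781  0.869  1.28   0.639] [ 0.572086   -0.01594061  0.20286452] [-0.10831572  0.06831348  7.9860694 ]
```

Joint 3 has moved away from its limit, so I carry on down and grip.

Emit:
play_rows:
  moves:
    - [[0,0,2,0,0.8],[0,0,4,0,0.8],[0,0,6,0,0.8],[0,0,7.3,0,0.8],[0,0,7.9,0,0.8],[0,0,7.9,0,0.4],[0,0,7.9,0,0],[0,0,7.9,0,0],[0,0,7.9,0,0],[0,0,7.9,0,0]]
  squeeze: 80

```text
clock: 17.45
eef_pos: [0.5739, -0.016, 0.1274]
eef_rot: [0.348, 3.121, -0.001]
force: [-1.1, -1.6, 5.2]
opening: 0.166
grip_force: 79.1
```

Emit:
play_rows:
  moves:
    - [[0,0,0,0,0],[0,0,0,0,0],[0,0,0,0,0]]
  squeeze: 100

```text
clock: 17.75
eef_pos: [0.574, -0.016, 0.1275]
eef_rot: [0.348, 3.121, -0.001]
force: [-0.9, -0.9, 7.3]
opening: 0.16
grip_force: 98.3
```

The grip holds. I lift straight up, slowly at first.

Emit:
play_rows:
  moves:
    - [[0,0,-0.3,0,0],[0,0,-0.7,0,0],[0,0,-1.2,0,0],[0,0,-1.8,0,0],[0,0,-2.5,0,0],[0,0,-3.2,0,0],[0,0,-3.5,0,0],[0,0,-3.5,0,0]]

```text
clock: 18.55
eef_pos: [0.5737, -0.0157, 0.162]
eef_rot: [0.348, 3.121, 0.0]
force: [0.7, -1.1, -3.4]
opening: 0.161
grip_force: 97.6
```

```bash
python3 - <<'E'
from h import *
s=sense();print(s["joints"],s["eef_pos"],s["force"],s["wrist_torque"],s["grip_force"])
g=grab_frame("side");f=grab_frame("wrist")
cv2.imwrite("pics/g.png",np.hstack([cv2.resize(f["frame"],(400,300)),cv2.resize(g["frame"][120:300,130:370],(400,300))])[...,::-1])
E
```

```text
[ 0.85973215  0.88603206 -1.31269338  1.81174271  0.92356447  1.22005667
  0.60779837] [ 0.57367839 -0.01567234  0.16200743] [ 0.71343121 -1.08999098 -3.36839186] [-0.00343153 -0.00990089 -0.01239392] 97.62827038764954
```

View pics/g.png

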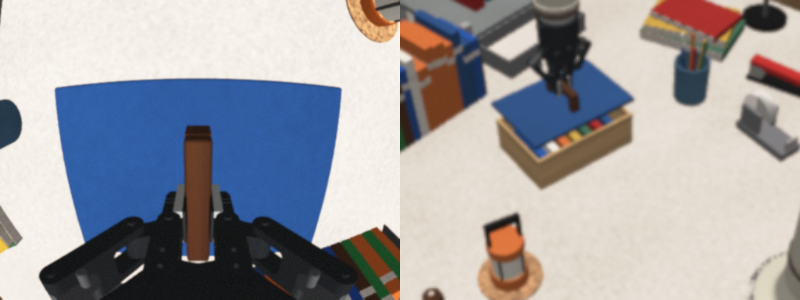

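The lid hangs level in the grip; the right panel shows the coloured cards below it at about (575,140), and the lantern still stands on the coaster. I raise it the remaining 6.5 cm and hold.

Emit:
play_rows:
  moves:
    - [[0,0,-0.4,0,0],[0,0,-1.2,0,0],[0,0,-2.2,0,0],[0,0,-3.3,0,0],[0,0,-4.4,0,0],[0,0,-5.4,0,0],[0,0,-6.1,0,0],[0,0,-6.5,0,0],[0,0,-6.5,0,0],[0,0,-6.5,0,0]]

```text
clock: 19.65
eef_pos: [0.5731, -0.0159, 0.226]
eef_rot: [-0.348, -3.122, 0.0]
force: [-1.0, -0.4, -4.8]
opening: 0.164
grip_force: 97.7
```

Emit:
play_rows:
  moves:
    - [[0,0,0,0,0],[0,0,0,0,0],[0,0,0,0,0],[0,0,0,0,0],[0,0,0,0,0],[0,0,0,0,0],[0,0,0,0,0],[0,0,0,0,0],[0,0,0,0,0],[0,0,0,0,0]]

```text
clock: 20.65
eef_pos: [0.5734, -0.0157, 0.2263]
eef_rot: [0.348, 3.122, -0.0]
force: [-0.6, 0.5, -4.5]
opening: 0.162
grip_force: 97.7
```

Emit:
play_rows:
  moves:
    - [[0,0,0,0,0],[0,0,0,0,0],[0,0,0,0,0],[0,0,0,0,0],[0,0,0,0,0],[0,0,0,0,0],[0,0,0,0,0],[0,0,0,0,0],[0,0,0,0,0],[0,0,0,0,0]]

```text
clock: 21.65
eef_pos: [0.5734, -0.0157, 0.2263]
eef_rot: [0.348, 3.122, -0.0]
force: [0.2, 0.3, -3.4]
opening: 0.166
grip_force: 97.7
```

Emit:
play_rows:
  moves:
    - [[0,0,0,0,0],[0,0,0,0,0],[0,0,0,0,0],[0,0,0,0,0],[0,0,0,0,0],[0,0,0,0,0],[0,0,0,0,0],[0,0,0,0,0],[0,0,0,0,0],[0,0,0,0,0]]

```text
clock: 22.65
eef_pos: [0.5733, -0.0157, 0.2263]
eef_rot: [-0.348, -3.122, 0.0]
force: [-1.0, -0.2, -4.8]
opening: 0.16
grip_force: 97.7
```

```bash
python3 - <<'E'
from h import *
s=sense();print(s["joints"],s["eef_pos"],s["force"],s["wrist_torque"],s["grip_force"])
g=grab_frame("side");f=grab_frame("top")
cv2.imwrite("pics/k.png",np.hstack([cv2.resize(f["frame"][120:240,150:310],(400,300)),cv2.resize(g["frame"][120:300,130:370],(400,300))])[...,::-1])
E
```

```text
[ 0.89588792  0.82350004 -1.39003203  1.7605555   0.84322683  1.31017739
  0.65518658] [ 0.57332044 -0.01571432  0.22629106] [-1.01357982 -0.22327523 -4.80002596] [0.0149216  0.02133794 0.0218934 ] 97.67536997795105
```

View pics/k.png

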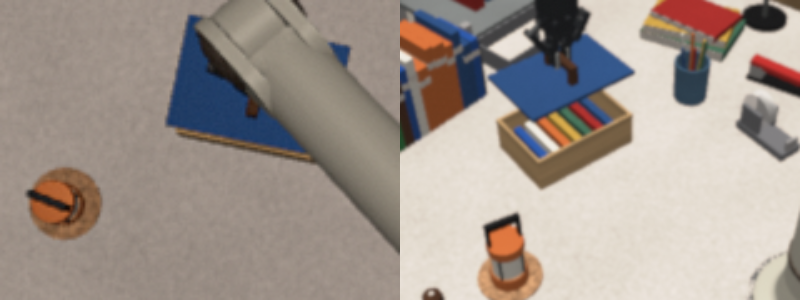

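The lid hangs level and square about 10 cm above the open box, with the cards visible at about (575,125). The lantern stands upright on the coaster at about (507,265). I hand the job in.

```bash
python3 -c "from cell import hand_in; print(hand_in())"
```

```text
the job is handed in; nothing more can be done
None
```

The job is handed in; no verdict came back. The lantern stands upright and released on the coaster, and the arm had held the lid still and level about 10 cm above the box for three seconds at hand-in.

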